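# Slide the bud vase home between the oak rails

## Task

Push the tall white ceramic bud vase across the granite, gently and low on its foot so that it slides upright, until its round foot stands wholly between the two low oak rails on the front of the flip-top box. Only push it with the fingers: do not pinch, lift or tip it, and leave the other things where they are.

Things in the scene. Friction and masses are not known exactly. Their poses are not given: they have to be found in the camera images.
- vase: White ceramic bud vase, loose on the granite, 190 mm tall, 0.3 to 0.6 kg. Round foot 56 mm across, its side upright from 0 to 20 mm height; above that it tapers: 46 mm across at 45 mm height, 34 mm at 80 mm, 20 mm at 160 mm, lip 27 mm. Pushed much above 25 mm height it may tip. Origin: centre of its underside; z is its axis.
- box: Matte oak flip-top box, fixed, 120 mm deep (x), 230 mm wide (y), about 77 mm high with its closed lid, brass knob on top. Origin: centre of its underside; its front face looks to its own -x, roughly to the robot's left. Two low oak rails, 12 mm thick, 22 mm high, 78 mm apart inside, stand out 75 mm from that face, parallel to the box's x, their middle line at y = -40 mm.
- bay (a point): Point on the granite midway between the rails, 28 mm in front of the box's face: the vase's origin is here when its foot touches the face. Axes as the box: +x into the bay towards the box, y across. The rails' free ends are at x = -47 mm, their inner sides at y = -39 and +39 mm. The granite runs through as the floor; the bay is open at the end away from the box.
- dish: Bystander, to be left alone: round smoked-glass catchall dish, 110 mm across, 30 mm high.
- key_a: Bystander, to be left alone: flat steel house key, 58 mm long, 4 mm thick, lying in front of the oak box on the far side of the rails (origin: centre of its bow).
- key_b: Bystander, to be left alone: the second such steel house key, lying beside the first.
- clip: Bystander, to be left alone: red plastic umbrella handle clip, 50 x 26 mm plate with two open loops, 46 mm high, lying in front of the oak box on the near side of the rails.
- candlestick: Bystander, to be left alone: slim steel candlestick with a white candle stub, foot 72 mm across, 220 mm high.
- diffuser: Bystander, to be left alone: square amber glass scent diffuser, 60 x 60 mm, 95 mm to its neck, with thin reeds to 190 mm.
Mind the look-alikes: they are no part of the job. Leave any blue or red look-alike of the vase alone.

How it is judged:
By the outcome, as a careful person would: the job done as asked, in the order asked, and still so for the second after the job is handed in, with the robot touching nothing.
It also fails if it takes over 54 s, if anything falls off the work surface, if the arm or the gripper's body presses on something with over 40 N, if the wrist force passes 120 N, or if a joint passes its speed limit or range.

## Robot

A 6-joint arm with a two-finger parallel gripper is mounted at the origin on the work surface. World frame = base frame: x ahead of the robot, y to its left, z up, the work surface at z = 0. Lengths are in m, angles in rad, forces in N, time in s.
With the tool pointing down it reaches from about 0.35 to 0.975 m from the base axis. Payload 7.1 kg.
Tool frame: the origin (TCP) lies between the finger pads; the fingertips stand robot.nose_length ahead of it and the grasp point (between the pads) lies 6 mm ahead of it (robot.nose_length is the distance from the TCP to the fingertips, in m); z points along the fingers, y is the line along which they close (so a half turn about z gives the same grasp; the last joint's range is limited). The gripper opens to 88 mm and grips with 3 to 60 N. Pads are 20 mm wide; open, the fingers measure 115 mm over their backs; the gripper's body (75 mm by 178 mm) begins 61 mm behind the grasp point.
Start: joints at [1.171, 0.423, 1.63, -0, 1.089, -0.019], TCP at [0.232, 0.58, 0.212] pointing down, gripper open.
Joint ranges: [-3, 3], [-0.9, 2.11], [0.09, 2.58], [-1.31, 4.45], [0.11, 2.69], [-2.54, 2.54]. Speed limits (rad/s): [2.39, 2.39, 3.01, 3.14, 3.14, 3.14].

## Interface

Orientations are given as a 3x3 rotation matrix whose columns are the frame's x, y, z axes.
In Python, from bench import robot, cams gives the robot as it stands.
- The arm moves only by the tool jog_arm, never from a script. Its argument "commands" is a list of rows, each an object with "grip": the opening, from 0 (shut) to 1 (fully open); "dp": the shift along the tool's x, y, z in m, a list of three; "spin": the turn about the tool's z in rad. In form: [{"grip": grip, "dp": [tx, ty, tz], "spin": spin}, ...]. A call has 1 to 12 rows; each row is the pose to reach, as a shift and turn from the pose commanded when the call began, along the tool's axes at that moment; what a row does not reach only later rows make up. A row lasts 1/8 s, in which the tool goes at most 62.5 mm and 10.7 degrees, less where a joint would pass 70% of its speed; a pose out of reach is approached as far as the arm can. A call with a gripper value outside its range is refused whole. The fingers move at their own pace and stop on an object; "squeeze" is the grip in N (left out, the last holds). Time passes only in rows, so rows that repeat a pose let the fingers close. It gives the time, the measured TCP pose, the force, the opening and the grip force at its end, in the units of the state.
- robot.observe(): the state, without advancing time (a new reading comes with each control period).
- cams.capture(name): name is "side" or "top"; returns a dict with "color" (480x640x3 uint8, red, green, blue), "depth" (480x640 float32, m along the optical axis (not along the pixel's ray), 0 where there is no reading), "fx", "fy", "cx", "cy" (pixels), "pose" (4x4, takes a point from camera to world coordinates). Camera axes: x right, y down, z forward; pixel columns grow to the right and rows downward; lengths in m; the calibration is good to about 2 mm. A picture is of the moment at which its call begins.
- robot.hand_in(): hands the job in; it is judged then, once.
The state is a dict: "t": time; "joints": joint angles; "joint_vel": joint speeds; "effort": joint torques, N m; "tcp_pos": TCP position; "tcp_rot": TCP orientation; "wrist_force": force on the tool from outside, world axes, zero at the start; "torque": the same for the moment, N m; "width": opening from 0.0 (shut) to 1.0 (fully open); "grip_force": force on a finger pad.
Only numpy, scipy, OpenCV 4.12 (cv2) and the standard library are available. Lean on these libraries where they do the work, as an engineer would, in place of code of your own. Each camera call takes 0.05 s, during which the arm holds its last target. There are 200 camera calls.

## Working session

There is one attempt and no reset: what is moved stays moved. The work goes in short steps, Python scripts to look and compute and a tool call to move; the robot and the scene stay as the last step left them, time stands still between calls to the robot, and variables do not carry over. Pictures are saved under pics/ and viewed, at most 10 in all, crops included, and the job is handed in when it is done.

Besides the shell and the picture viewer there is one more tool, called after "Request:" by a JSON object that holds its "fn" and its "kwargs", one argument or row to a line. jog_arm: Moves the arm, as the interface text tells. Its arguments: {"type":"object","properties":{"commands":{"type":"array","items":{"type":"object","properties":{"grip":{"type":"number"},"dp":{"type":"array","items":{"type":"number"}},"spin":{"type":"number"}}}},"squeeze":{"type":"number"}},"required":["commands"]}

```bash
mkdir -p pics; ls
python3 - <<'E'
from bench import robot,cams
import cv2,numpy as np
s=robot.observe(); print({k:np.round(v,3).tolist() for k,v in s.items()}, robot.nose_length)
for n in("top","side"):
    c=cams.capture(n); cv2.imwrite(f"pics/{n}0.png",c["color"][...,::-1]); np.savez(f"{n}0.npz",**c)
    print(n,c["fx"],c["fy"],c["cx"],c["cy"],np.round(c["pose"],3).tolist())
E
```

```text
pics
{'t': 0.0, 'joints': [1.171, 0.424, 1.631, -0.0, 1.089, -0.019], 'joint_vel': [-0.001, 0.001, -0.001, 0.001, -0.002, -0.002], 'effort': [-0.0, -54.462, -27.367, 0.064, 0.023, -0.0], 'tcp_pos': [0.232, 0.58, 0.211], 'tcp_rot': [[-0.928, 0.372, -0.001], [0.372, 0.928, -0.001], [0.0, -0.002, -1.0]], 'wrist_force': [-1.294, 0.96, 0.091], 'torque': [0.012, -0.005, 0.015], 'grip_force': 0.0, 'width': 0.997} 0.025
top 442.4185083703709 442.4185083703709 317.20094259771804 239.99384388941934 [[0.001, -0.994, 0.109, 0.532], [-1.0, -0.002, -0.007, -0.072], [0.007, -0.109, -0.994, 0.844], [0.0, 0.0, 0.0, 1.0]]
side 500.9675299082297 500.9675299082297 331.2962514331214 241.71912014128603 [[-0.982, -0.106, 0.156, 0.409], [-0.188, 0.543, -0.818, 0.882], [0.002, -0.833, -0.554, 0.68], [0.0, 0.0, 0.0, 1.0]]
```

View pics/top0.png

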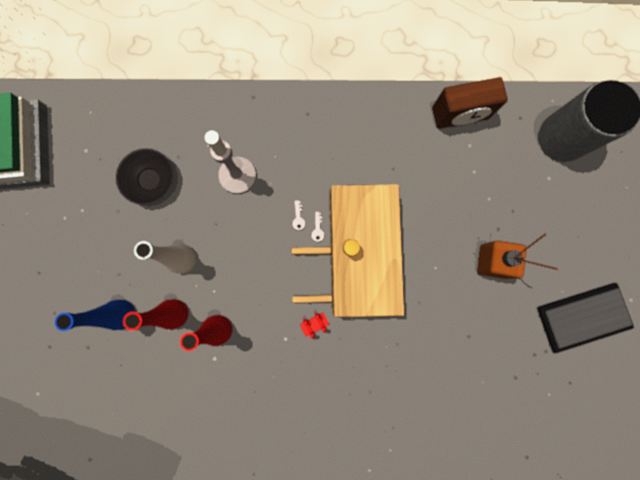

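View pics/side0.png

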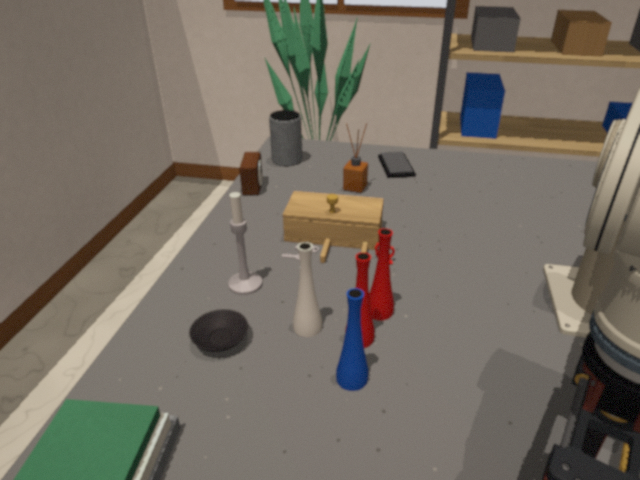

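The top view shows the white vase with its lip at (144,250) and foot near (183,260). The rails run over cols 292–331 at rows 251 and 299, with the keys above them and the red clip at (315,325) below. The side view shows the vase lip at (305,247) and its foot at (308,325); the red and blue look-alikes are to its right.

```bash
cat > h.py <<'E'
import numpy as np,cv2
def ray(c,u,v,z):
    d=np.array([(u-c["cx"])/c["fx"],(v-c["cy"])/c["fy"],1.]); P=c["pose"]
    d=P[:3,:3]@d; o=P[:3,3]; return o+d*(z-o[2])/d[2]
def cloud(c):
    v,u=np.mgrid[:480,:640]; d=c["depth"]
    p=np.stack([(u-c["cx"])/c["fx"]*d,(v-c["cy"])/c["fy"]*d,d],-1)
    return p@c["pose"][:3,:3].T+c["pose"][:3,3]
def circ(xy):
    A=np.c_[2*xy,np.ones(len(xy))]; s=np.linalg.lstsq(A,(xy**2).sum(1),rcond=None)[0]
    return s[:2],np.sqrt(s[2]+s[:2]@s[:2])
E
python3 - <<'E'
from h import *
T=dict(np.load("top0.npz"));S=dict(np.load("side0.npz"))
print("lip",ray(T,144,250,.19),ray(S,305,247,.19))
# foot from clouds
for n,c,box in(("top",T,(130,235,205,280)),("side",S,(285,235,330,340))):
    p=cloud(c)[box[1]:box[3],box[0]:box[2]].reshape(-1,3)
    for a,b in((.004,.02),(.02,.05),(.08,.12),(.15,.18)):
        q=p[(p[:,2]>a)&(p[:,2]<b)]; 
        if len(q)>8: print(n,a,len(q),circ(q[:,:2]),q.min(0),q.max(0))
# wood mask
hsv=cv2.cvtColor(T["color"],cv2.COLOR_RGB2HSV); m=cv2.inRange(hsv,(10,80,80),(28,255,255)); m[:170]=0;m[330:]=0;m[:,420:]=0
p=cloud(T)
for nm,(r0,r1,c0,c1),z in(("railA",(240,262,280,330),.022),("railB",(288,310,280,330),.022)):
    k=np.zeros_like(m);k[r0:r1,c0:c1]=m[r0:r1,c0:c1]
    v,u=np.nonzero(k); print(nm,u.min(),u.max(),v.min(),v.max())
    for cu in(u.min()+3,u.max()-3):
        vv=v[u==cu]; print(ray(T,cu,vv.min()-.5,z),ray(T,cu,vv.max()+.5,z), p[int(vv.mean()),cu])
    print("end",ray(T,u.min()-.5,v.mean(),z))
r=cv2.inRange(hsv,(0,150,80),(8,255,255))|cv2.inRange(hsv,(172,150,80),(180,255,255))
n,l,st,ce=cv2.connectedComponentsWithStats(r)
for i in range(1,n):
    if st[i,4]>100:
        q=p[(l==i)]; q=q[(q[:,2]>.003)&(q[:,2]<.06)]; 
        if len(q): print("red",st[i],q.min(0),q.max(0))
bx=cv2.findContours(m,0,2)[0]; bx=max(bx,key=cv2.contourArea); bb=cv2.boxPoints(cv2.minAreaRect(bx)); print([ray(T,*b,.077).round(4).tolist() for b in bb])
E
```

```text
lip [0.58875593 0.18008514 0.19      ] [0.58868743 0.18282215 0.19      ]
top 0.004 79 (array([0.59301045, 0.19836115]), np.float64(0.042937013050705936)) [0.56113448 0.14624161 0.00412027] [0.61690176 0.24683979 0.01978749]
top 0.02 272 (array([0.58995644, 0.18103645]), np.float64(0.024461502281753394)) [0.56250196 0.15349508 0.02034987] [0.61649205 0.19556514 0.04992197]
top 0.08 209 (array([0.58960298, 0.18052675]), np.float64(0.013753249739313007)) [0.57371441 0.1643867  0.08011943] [0.60524964 0.18819318 0.11940196]
top 0.15 72 (array([0.58948697, 0.18002531]), np.float64(0.00938045646609221)) [0.57911232 0.16950274 0.15044637] [0.59981001 0.18193002 0.17978447]
side 0.004 614 (array([0.65451476, 0.06037434]), np.float64(0.1462124731721101)) [ 0.54377973 -0.10947059  0.00400421] [0.71193049 0.21915246 0.01997409]
side 0.02 599 (array([0.66080076, 0.06241108]), np.float64(0.15660093141289716)) [ 0.56144266 -0.10895685  0.02002118] [0.70458379 0.21080523 0.04998035]
side 0.08 313 (array([0.5889258, 0.1834892]), np.float64(0.013037348564508128)) [0.57274201 0.1775239  0.08001632] [
[... 754 characters left out ...]
87  0.022     ]
red [149 300  30  12 156] [0.49622157 0.17337087 0.01961324] [0.51136516 0.19857909 0.0593766 ]
red [123 311  20  20 185] [0.46073898 0.26503986 0.00510532] [0.49086603 0.28018869 0.04376363]
red [151 313  32  16 240] [0.46068288 0.16819469 0.0191798 ] [0.48952009 0.19747623 0.05965211]
red [300 313  29  26 432] [ 0.44351458 -0.09785484  0.00308401] [ 0.48850676 -0.04743141  0.04271354]
red [196 315  28  17 215] [0.46816661 0.0897458  0.01826275] [0.48396732 0.12793098 0.05954286]
red [204 329  24  17 164] [0.43024231 0.08500612 0.01987077] [0.46050552 0.11161328 0.05936362]
[[0.7129, -0.0279, 0.077], [0.7178, -0.226, 0.077], [0.486, -0.2264, 0.077], [0.4818, -0.0346, 0.077]]
```

Request:
{"fn": "jog_arm", "kwargs": {
  "commands": [
    {"grip": 1,"dp": [0,0,-0.07],"spin": 0},
    {"grip": 1,"dp": [-0.06,-0.02,-0.07],"spin": -0.1},
    {"grip": 1,"dp": [-0.12,-0.035,-0.07],"spin": -0.2},
    {"grip": 1,"dp": [-0.18,-0.05,-0.07],"spin": -0.3},
    {"grip": 1,"dp": [-0.24,-0.07,-0.07],"spin": -0.38},
    {"grip": 1,"dp": [-0.3,-0.087,-0.07],"spin": -0.38},
    {"grip": 1,"dp": [-0.36,-0.105,-0.07],"spin": -0.38},
    {"grip": 1,"dp": [-0.41,-0.12,-0.07],"spin": -0.38},
    {"grip": 1,"dp": [-0.435,-0.127,-0.07],"spin": -0.38},
    {"grip": 1,"dp": [-0.435,-0.127,-0.07],"spin": -0.38}
  ]
}}

```text
t: 1.35
tcp_pos: [0.5895, 0.2998, 0.2814]
tcp_rot: [[-1.0, 0.003, -0.001], [0.003, 1.0, -0.0], [0.001, -0.0, -1.0]]
wrist_force: [-0.3, -0.4, -0.2]
width: 0.996
grip_force: 0.0
```

Run:
```python
from h import *
from bench import robot,cams
s=robot.observe(); print({k:np.round(s[k],3).tolist() for k in("t","joints","tcp_pos","tcp_rot","width")})
a=[cams.capture(n)["color"][...,::-1] for n in("top","side")]
cv2.imwrite("pics/both1.png",np.hstack([cv2.resize(a[0][0:420,:420],(400,400)),cv2.resize(a[1][60:480,200:620],(400,400))]))
T=dict(np.load("top0.npz"))
for n,u,v,z in(("blue",64,321,.19),("red1",133,321,.19),("red2",189,342,.19),("candle",212,137,.22),("candlefoot",237,175,.01),("dish",146,179,.03)): print(n,ray(T,u,v,z).round(3))
```

```text
{'t': 1.35, 'joints': [0.452, 0.413, 1.479, 0.0, 1.251, -1.116], 'tcp_pos': [0.59, 0.3, 0.281], 'tcp_rot': [[-1.0, 0.003, -0.001], [0.003, 1.0, -0.0], [0.001, -0.0, -1.0]], 'width': 0.996}
blue [0.485 0.291 0.19 ]
red1 [0.485 0.191 0.19 ]
red2 [0.455 0.109 0.19 ]
candle [0.751 0.077 0.22 ]
candlefoot [0.749 0.077 0.01 ]
dish [0.736 0.244 0.03 ]
```

View pics/both1.png

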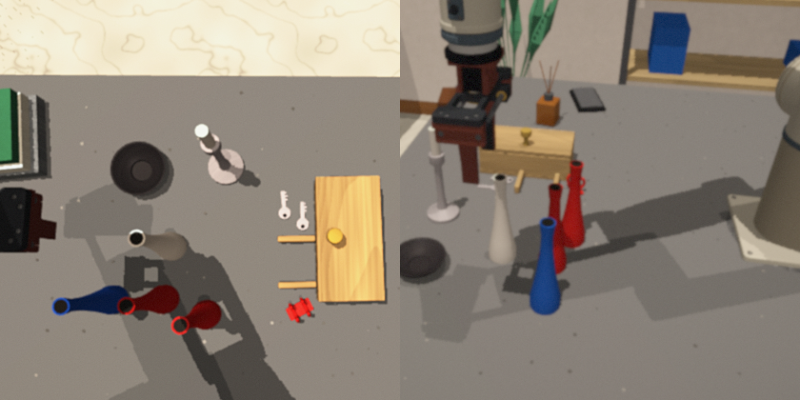

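The left crop (top view) shows the gripper at cols 0–57, with one finger sticking out at (48,229) beyond the body towards −y. That makes pushing with the back of an open finger possible. I'll measure how far it sticks out.

Run:
```python
from h import *
from bench import robot,cams
for n in("top","side"):
    p=cloud(cams.capture(n)).reshape(-1,3)-[.5895,.2998,.2814]
    p=p[(abs(p[:,0])<.13)&(abs(p[:,1])<.13)]
    for z in np.arange(-.03,.25,.02):
        q=p[(p[:,2]>z)&(p[:,2]<z+.02)]
        if len(q)>5: print(n,round(z,2),len(q),np.percentile(q[:,:2],[2,98],axis=0).round(3).tolist())
```

```text
top 0.01 161 [[-0.012, -0.053], [0.01, -0.051]]
top 0.03 158 [[-0.012, -0.054], [0.01, -0.049]]
top 0.09 519 [[-0.033, -0.081], [0.03, -0.074]]
top 0.11 579 [[-0.034, -0.088], [0.031, -0.06]]
top 0.13 1682 [[-0.032, -0.088], [0.031, -0.065]]
side 0.01 294 [[-0.013, -0.047], [0.009, 0.055]]
side 0.03 287 [[-0.013, -0.051], [0.009, 0.056]]
side 0.05 279 [[-0.013, -0.054], [0.009, 0.059]]
side 0.07 159 [[-0.013, -0.046], [0.009, 0.061]]
side 0.09 1010 [[-0.035, -0.06], [0.029, 0.083]]
side 0.11 1204 [[-0.034, -0.073], [0.028, 0.091]]
side 0.13 1941 [[-0.033, -0.078], [0.027, 0.091]]
side 0.15 591 [[-0.025, -0.01], [0.017, 0.019]]
side 0.17 589 [[-0.038, -0.027], [0.029, 0.039]]
side 0.19 917 [[-0.037, -0.006], [0.031, 0.039]]
side 0.21 1133 [[-0.04, 0.001], [0.031, 0.042]]
side 0.23 1144 [[-0.039, 0.002], [0.03, 0.044]]
side 0.25 1247 [[-0.039, 0.003], [0.029, 0.049]]
```

Run:
```python
from h import *
from bench import robot,cams
print(robot.nose_length,[a for a in dir(robot) if a[0]!="_"])
out=[]
for n in("top","side"):
    c=cams.capture(n); P=cloud(c); p=P-[.5895,.2998,.2814]
    m=(abs(p[...,0])<.13)&(abs(p[...,1])<.13)&(p[...,2]>-.06)&(p[...,2]<.3)
    h,e=np.histogram(p[m][:,2],np.arange(-.04,.2,.01)); print(n,h.tolist())
    g=p[m]; k=g[:,2]<.08
    for s in(-1,1):
        q=g[k&(g[:,1]*s>0)]
        if len(q): print(s,q.min(0).round(3),q.max(0).round(3))
    v,u=np.nonzero(m); print(u.min(),u.max(),v.min(),v.max())
    a=c["color"][max(0,v.min()-20):v.max()+40,max(0,u.min()-30):u.max()+40,::-1]; out.append(cv2.resize(a,(400,500)))
    # projection of expected tip points
    for y in(-.0575,.0575):
        X=np.linalg.inv(c["pose"])@[.5895,.2998+y,.2564,1]; print("tip px",X[0]/X[2]*c["fx"]+c["cx"],X[1]/X[2]*c["fy"]+c["cy"])
cv2.imwrite("pics/grip.png",np.hstack(out))
```

```text
0.025 ['Unreachable', 'hand_in', 'nose_length', 'observe']
top [0, 0, 0, 0, 0, 63, 98, 86, 74, 6, 0, 0, 1, 329, 212, 240, 323, 1641, 0, 0, 0, 0, 0]
-1 [-0.012 -0.055  0.012] [ 0.01  -0.044  0.051]
0 57 197 266
tip px 78.02695274380144 245.03139280453397
tip px -8.907965479096731 244.85441559591578
side [0, 0, 0, 0, 0, 119, 176, 151, 133, 138, 145, 116, 36, 325, 654, 620, 593, 1628, 326, 308, 289, 241, 345]
-1 [-0.013 -0.056  0.012] [ 0.01  -0.041  0.079]
1 [-0.013  0.047  0.013] [0.01  0.062 0.08 ]
231 348 10 253
tip px 294.59345381176024 232.8755588338626
tip px 273.9082333899632 276.9453803339488
```

View pics/grip.png

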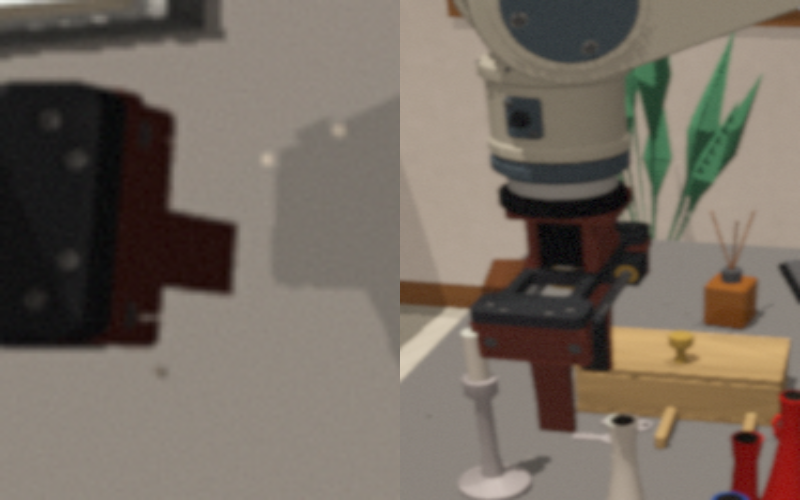

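The pictures show the fingertips about 37 mm higher than the reported TCP and `nose_length` would put them. The wide body starts about 80 mm above the tips, as stated. I'll descend over free granite to check this.

Request:
{"fn": "jog_arm", "kwargs": {
  "commands": [
    {"grip": 1,"dp": [0,0.05,0.03],"spin": 0},
    {"grip": 1,"dp": [0,0.06,0.09],"spin": 0},
    {"grip": 1,"dp": [0,0.06,0.15],"spin": 0},
    {"grip": 1,"dp": [0,0.06,0.2],"spin": 0},
    {"grip": 1,"dp": [0,0.06,0.23],"spin": 0},
    {"grip": 1,"dp": [0,0.06,0.23],"spin": 0}
  ]
}}

```text
t: 2.4
tcp_pos: [0.5866, 0.3604, 0.0494]
tcp_rot: [[-1.0, -0.0, -0.005], [-0.0, 1.0, -0.003], [0.005, -0.003, -1.0]]
wrist_force: [-0.5, 0.0, -0.5]
width: 1.002
grip_force: 0.0
```

```bash
cat > look.py <<'E'
from h import *
from bench import robot,cams
import sys
s=robot.observe(); t=np.array(s["tcp_pos"]); print(s["t"],t.round(4),np.round(s["joints"],3),"F",np.round(s["wrist_force"],1)); print(np.round(s["tcp_rot"],3).tolist())
c=cams.capture("side"); p=cloud(c)-t; m=(abs(p[...,0])<.1)&(abs(p[...,1])<.1)
h,e=np.histogram(p[m][:,2],np.arange(-.06,.2,.01)); print(dict(zip(e.round(2).tolist(),h.tolist())))
v,u=np.nonzero(m&(p[...,2]<.2)); print(u.min(),u.max(),v.min(),v.max())
a=c["color"][...,::-1]
if len(sys.argv)>1: cv2.imwrite(f"pics/{sys.argv[1]}.png",a)
E
python3 look.py desc
```

```text
2.4 [0.5866 0.3604 0.0494] [ 0.534  0.71   1.555  0.     0.882 -1.038] F [-0.5  0.  -0.5]
[[-1.0, -0.0, -0.005], [-0.0, 1.0, -0.003], [0.005, -0.003, -1.0]]
{-0.06: 604, -0.05: 9484, -0.04: 54, -0.03: 69, -0.02: 65, -0.01: 63, 0.0: 53, 0.01: 113, 0.02: 150, 0.03: 134, 0.04: 115, 0.05: 102, 0.06: 68, 0.07: 37, 0.08: 35, 0.09: 222, 0.1: 497, 0.11: 398, 0.12: 404, 0.13: 1610, 0.14: 253, 0.15: 173, 0.16: 60, 0.17: 40, 0.18: 244}
204 354 279 466
```

View pics/desc.png

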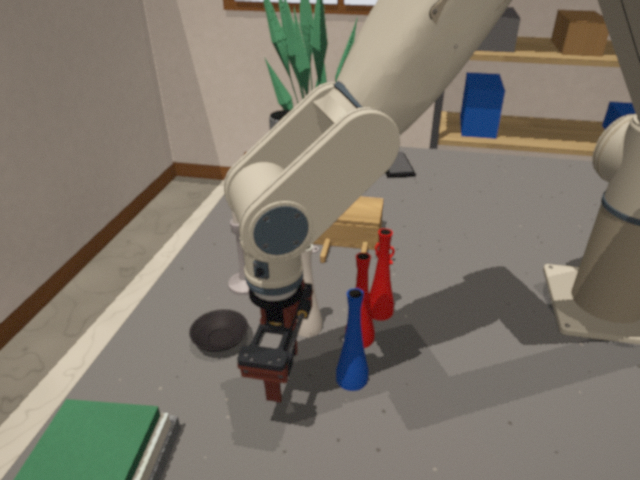

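The side view shows the open gripper in free space at about (270,360), with its near fingertip at (273,400); the look-alikes and the vase are untouched. Next I'll descend slowly to see whether the tips really are above the TCP.

Request:
{"fn": "jog_arm", "kwargs": {
  "commands": [
    {"grip": 1,"dp": [0,0,0.02],"spin": 0},
    {"grip": 1,"dp": [0,0,0.023],"spin": 0},
    {"grip": 1,"dp": [0,0,0.026],"spin": 0},
    {"grip": 1,"dp": [0,0,0.029],"spin": 0}
  ]
}}

```text
t: 2.95
tcp_pos: [0.5893, 0.3608, 0.0234]
tcp_rot: [[-1.0, 0.001, 0.001], [0.001, 1.0, 0.0], [-0.001, 0.0, -1.0]]
wrist_force: [-1.0, -0.8, 0.5]
width: 1.0
grip_force: 0.0
```

Request:
{"fn": "jog_arm", "kwargs": {
  "commands": [
    {"grip": 1,"dp": [0,0,0.003],"spin": 0},
    {"grip": 1,"dp": [0,0,0.006],"spin": 0},
    {"grip": 1,"dp": [0,0,0.009],"spin": 0},
    {"grip": 1,"dp": [0,0,0.009],"spin": 0}
  ]
}}

```text
t: 3.45
tcp_pos: [0.5887, 0.3605, 0.0136]
tcp_rot: [[-1.0, 0.001, -0.0], [0.001, 1.0, -0.0], [0.0, -0.0, -1.0]]
wrist_force: [0.5, -0.2, 0.4]
width: 0.998
grip_force: 0.0
```

```bash
python3 look.py
```

```text
3.45 [0.5887 0.3605 0.0136] [ 0.532  0.76   1.559  0.     0.823 -1.038] F [ 0.5 -0.2  0.4]
[[-1.0, 0.001, -0.0], [0.001, 1.0, -0.0], [0.0, -0.0, -1.0]]
{-0.06: 0, -0.05: 0, -0.04: 0, -0.03: 0, -0.02: 9323, -0.01: 280, 0.0: 52, 0.01: 127, 0.02: 145, 0.03: 129, 0.04: 113, 0.05: 104, 0.06: 55, 0.07: 39, 0.08: 41, 0.09: 198, 0.1: 468, 0.11: 364, 0.12: 370, 0.13: 1539, 0.14: 183, 0.15: 169, 0.16: 56, 0.17: 98, 0.18: 225}
203 353 288 466
```

Run:
```python
from h import *
from bench import robot,cams
t=np.array(robot.observe()["tcp_pos"])
out=[]
for n in("top","side"):
    c=cams.capture(n); p=(cloud(c)-t); m=(abs(p[...,0])<.1)&(abs(p[...,1])<.11)&(p[...,2]>.005)
    g=p[m]
    print(n,"max-z map rows x -50..50 cols y -100..100 (cm rel TCP)")
    for x in np.arange(-.055,.055,.01):
        print(int((x+.005)*1000),[ (int(g[k][:,2].max()*1000),int(g[k][:,2].min()*1000)) if (k:=(abs(g[:,0]-x-.005)<.005)&(abs(g[:,1]-y)<.01)).any() else 0 for y in np.arange(-.1,.11,.02)])
    for z in np.arange(.08,.16,.01):
        q=g[(g[:,2]>z)&(g[:,2]<z+.01)]
        if len(q): print(round(z,2),len(q),q.min(0).round(3)[:2],q.max(0).round(3)[:2])
```

```text
top max-z map rows x -50..50 cols y -100..100 (cm rel TCP)
-50 [(359, 343), 0, 0, 0, 0, 0, 0, 0, 0, 0, 0]
-40 [(352, 334), (338, 338), 0, 0, (221, 208), (214, 180), 0, 0, 0, 0, 0]
-29 [(345, 126), (344, 90), (134, 104), (226, 103), (239, 102), (190, 104), 0, 0, 0, 0, 0]
-19 [(126, 126), (339, 90), (137, 115), (243, 106), (239, 105), (109, 106), 0, 0, 0, 0, 0]
-9 [(126, 126), (330, 90), (134, 12), (247, 9), (195, 188), 0, 0, 0, 0, 0, 0]
0 [(133, 125), (325, 89), (321, 12), (247, 112), (189, 189), 0, 0, 0, 0, 0, 0]
10 [(133, 127), (321, 90), (320, 10), (244, 112), (193, 188), 0, 0, 0, 0, 0, 0]
20 [(131, 128), (137, 91), (314, 121), (238, 110), (233, 180), 0, 0, 0, 0, 0, 0]
30 [0, (135, 89), (308, 113), (232, 105), (233, 104), (106, 104), 0, 0, 0, 0, 0]
40 [0, 0, (298, 280), (296, 273), (224, 185), 0, 0, 0, 0, 0, 0]
50 [0, 0, 0, (290, 280), 0, 0, 0, 0, 0, 0, 0]
0.08 35 [-0.099 -0.084] [ 0.031 -0.067]
0.09 130 [-0.1   -0.083] [ 0.034 -0.067]
0.1 172 [-0.1   -0.083] [ 0.031 -0.002]
0.11 162 [-0.099 -0.089] [ 0.033 -0.011]
0.12 174 [-0.1   -0.091] [ 0.033 -0.046]
0.13 1125 [-0.099 -0.091] 
[... 886 characters left out ...]
359, 22), (354, 13), (341, 91), 0]
20 [0, 0, (397, 386), (394, 362), (364, 360), (363, 103), (359, 105), (352, 108), (329, 129), (136, 92), 0]
30 [0, 0, (387, 381), (385, 359), (370, 356), (360, 346), (354, 180), (339, 215), (136, 133), (137, 93), 0]
40 [0, 0, 0, (377, 361), (368, 346), (354, 228), (344, 189), 0, 0, 0, 0]
50 [0, 0, 0, (365, 356), (362, 329), (347, 315), 0, 0, 0, 0, 0]
0.08 35 [-0.1   -0.066] [-0.011 -0.044]
0.09 215 [-0.099 -0.078] [0.033 0.081]
0.1 455 [-0.1   -0.078] [0.033 0.082]
0.11 369 [-0.1   -0.086] [0.033 0.087]
0.12 359 [-0.1   -0.088] [0.033 0.09 ]
0.13 1549 [-0.099 -0.09 ] [0.033 0.09 ]
0.14 195 [-0.099 -0.066] [0.023 0.017]
0.15 161 [-0.099 -0.065] [0.02  0.018]
```

The tips really are about 12 mm above the TCP, since there was no contact even at TCP z = 0.014. With the tool vertical, the 75 mm body would hit the neck before a finger reached the foot. The tool has to lean back from the vase. I'll lift, turn towards the end of joint 6's range, and see whether asking for more spin makes the wrist lean.

Request:
{"fn": "jog_arm", "kwargs": {
  "commands": [
    {"grip": 0.25,"dp": [0,0.02,-0.06],"spin": 0},
    {"grip": 0.25,"dp": [0,0.02,-0.12],"spin": 0},
    {"grip": 0.25,"dp": [0,0.02,-0.18],"spin": -0.15},
    {"grip": 0.25,"dp": [0,0.02,-0.2],"spin": -0.3},
    {"grip": 0.25,"dp": [0,0.02,-0.2],"spin": -0.45},
    {"grip": 0.25,"dp": [0,0.02,-0.2],"spin": -0.6},
    {"grip": 0.25,"dp": [0,0.02,-0.2],"spin": -0.75},
    {"grip": 0.25,"dp": [0,0.02,-0.2],"spin": -0.9},
    {"grip": 0.25,"dp": [0,0.02,-0.2],"spin": -1.05},
    {"grip": 0.25,"dp": [0,0.02,-0.2],"spin": -1.2},
    {"grip": 0.25,"dp": [0,0.02,-0.2],"spin": -1.3},
    {"grip": 0.25,"dp": [0,0.02,-0.2],"spin": -1.4}
  ]
}}

```text
t: 5.1
tcp_pos: [0.5889, 0.3806, 0.2141]
tcp_rot: [[-0.167, -0.986, 0.0], [-0.986, 0.167, 0.0], [-0.0, -0.0, -1.0]]
wrist_force: [-0.3, 0.2, -0.2]
width: 0.246
grip_force: 0.0
```

Request:
{"fn": "jog_arm", "kwargs": {
  "commands": [
    {"grip": 0.25,"dp": [0,0,0],"spin": -0.05},
    {"grip": 0.25,"dp": [0,0,0],"spin": -0.1},
    {"grip": 0.25,"dp": [0,0,0],"spin": -0.15},
    {"grip": 0.25,"dp": [0,0,0],"spin": -0.2},
    {"grip": 0.25,"dp": [0,0,0],"spin": -0.2}
  ]
}}

```text
t: 5.72
tcp_pos: [0.5797, 0.3937, 0.2134]
tcp_rot: [[0.001, -1.0, 0.015], [-1.0, -0.001, -0.021], [0.021, -0.015, -1.0]]
wrist_force: [0.0, 0.4, -0.3]
width: 0.25
grip_force: 0.0
```

```bash
python3 look.py
```

```text
5.725 [0.5797 0.3937 0.2134] [ 0.591  0.533  1.446 -0.028  1.162 -2.54 ] F [ 0.   0.4 -0.3]
[[0.001, -1.0, 0.015], [-1.0, -0.001, -0.021], [0.021, -0.015, -1.0]]
{-0.06: 45, -0.05: 39, -0.04: 41, -0.03: 86, -0.02: 2, -0.01: 0, 0.0: 0, 0.01: 94, 0.02: 131, 0.03: 116, 0.04: 136, 0.05: 147, 0.06: 166, 0.07: 128, 0.08: 45, 0.09: 291, 0.1: 964, 0.11: 938, 0.12: 915, 0.13: 2645, 0.14: 491, 0.15: 375, 0.16: 104, 0.17: 306, 0.18: 615}
192 357 191 479
```

Request:
{"fn": "jog_arm", "kwargs": {
  "commands": [
    {"grip": 0.25,"dp": [0,0,0],"spin": -0.1},
    {"grip": 0.25,"dp": [0,0,0],"spin": -0.2},
    {"grip": 0.25,"dp": [0,0,0],"spin": -0.3},
    {"grip": 0.25,"dp": [0,0,0],"spin": -0.4},
    {"grip": 0.25,"dp": [0,0,0],"spin": -0.4}
  ]
}}

```text
t: 6.4
tcp_pos: [0.5276, 0.4342, 0.1948]
tcp_rot: [[0.231, -0.964, 0.136], [-0.963, -0.246, -0.109], [0.138, -0.106, -0.985]]
wrist_force: [-0.2, 0.2, 0.8]
width: 0.25
grip_force: 0.0
```

```bash
python3 look.py
```

```text
6.4 [0.5276 0.4342 0.1948] [ 0.752  0.518  1.53  -0.197  1.077 -2.54 ] F [-0.2  0.2  0.8]
[[0.231, -0.964, 0.136], [-0.963, -0.246, -0.109], [0.138, -0.106, -0.985]]
{-0.06: 0, -0.05: 0, -0.04: 0, -0.03: 0, -0.02: 0, -0.01: 0, 0.0: 6, 0.01: 73, 0.02: 83, 0.03: 84, 0.04: 97, 0.05: 110, 0.06: 102, 0.07: 18, 0.08: 79, 0.09: 513, 0.1: 1008, 0.11: 920, 0.12: 1914, 0.13: 1450, 0.14: 1038, 0.15: 178, 0.16: 148, 0.17: 464, 0.18: 893}
230 390 234 479
```

The solver leans the wrist: joint 6 is held at its end and the tool leans 10° tangentially, with the body away from where the vase will be. I'll hover behind the vase with the fingers shut, which gives a flat 27 mm pushing face.

Request:
{"fn": "jog_arm", "kwargs": {
  "commands": [
    {"grip": 0,"dp": [0.02,0.005,-0.03],"spin": 0.05},
    {"grip": 0,"dp": [0.05,0.01,-0.03],"spin": 0.1},
    {"grip": 0,"dp": [0.08,0.015,-0.03],"spin": 0.15},
    {"grip": 0,"dp": [0.11,0.02,-0.03],"spin": 0.2},
    {"grip": 0,"dp": [0.14,0.02,-0.03],"spin": 0.25},
    {"grip": 0,"dp": [0.14,0.02,-0.03],"spin": 0.25}
  ]
}}

```text
t: 7.2
tcp_pos: [0.5383, 0.2956, 0.2427]
tcp_rot: [[-0.02, -0.99, 0.136], [-0.994, 0.005, -0.108], [0.106, -0.138, -0.985]]
wrist_force: [-0.1, 0.3, -0.4]
width: 0.006
grip_force: 0.0
```

```bash
cat > st.py <<'E'
from bench import robot
import numpy as np
s=robot.observe(); t=np.array(s["tcp_pos"]);R=np.array(s["tcp_rot"])
print(s["t"],"tcp",t.round(4),"F",np.round(s["wrist_force"],1),"w",round(s["width"],2)); print("j",np.round(s["joints"],3)); print(R.round(3).tolist())
W=lambda x,y,z:(t+R@[x,y,-z]).round(3)   # z up from TCP along the tool
print("tip front L/R",W(.0105,-.0135,.012),W(.0105,.0135,.012),"tip back",W(-.0105,0,.012))
print("slab low front ends",W(.035,-.083,.09),W(.035,.083,.09),"top",W(.035,-.09,.13),W(.035,.09,.13),"rear",W(-.035,-.09,.13),W(-.035,.09,.13))
print("slab low mid",W(.035,0,.104),"flange",W(.042,0,.18))
E
python3 st.py
```

```text
7.2 tcp [0.5383 0.2956 0.2427] F [-0.1  0.3 -0.4] w 0.01
j [ 0.569  0.35   1.676 -0.189  1.065 -2.473]
[[-0.02, -0.99, 0.136], [-0.994, 0.005, -0.108], [0.106, -0.138, -0.985]]
tip front L/R [0.55  0.286 0.257] [0.523 0.286 0.254] tip back [0.537 0.307 0.253]
slab low front ends [0.608 0.27  0.346] [0.443 0.271 0.324] top [0.609 0.274 0.387] [0.431 0.275 0.362] rear [0.61  0.344 0.379] [0.432 0.345 0.355]
slab low mid [0.523 0.272 0.349] flange [0.513 0.273 0.424]
```

The jog base is the attained pose, so the lean persists and can be steered. I'll add more lean from a place where the tangent points to −y, high above the rails.

Request:
{"fn": "jog_arm", "kwargs": {
  "commands": [
    {"grip": 0.4,"dp": [0.05,-0.004,0.006],"spin": 0.09},
    {"grip": 0.4,"dp": [0.1,-0.007,0.012],"spin": 0.18},
    {"grip": 0.4,"dp": [0.15,-0.01,0.018],"spin": 0.27},
    {"grip": 0.4,"dp": [0.2,-0.014,0.024],"spin": 0.36},
    {"grip": 0.4,"dp": [0.25,-0.017,0.03],"spin": 0.45},
    {"grip": 0.4,"dp": [0.298,-0.021,0.035],"spin": 0.5},
    {"grip": 0.4,"dp": [0.298,-0.021,0.035],"spin": 0.5}
  ]
}}

```text
t: 8.07
tcp_pos: [0.5586, -0.0049, 0.2424]
tcp_rot: [[-0.493, -0.86, 0.136], [-0.87, 0.481, -0.109], [0.028, -0.172, -0.985]]
wrist_force: [-0.3, -0.1, -0.4]
width: 0.399
grip_force: 0.0
```

```bash
python3 st.py
```

```text
8.075 tcp [ 0.5586 -0.0049  0.2424] F [-0.3 -0.1 -0.4] w 0.4
j [ 0.035  0.231  1.845 -0.141  0.937 -2.518]
[[-0.493, -0.86, 0.136], [-0.87, 0.481, -0.109], [0.028, -0.172, -0.985]]
tip front L/R [ 0.563 -0.019  0.257] [ 0.54  -0.006  0.252] tip back [0.562 0.006 0.254]
slab low front ends [ 0.6   -0.066  0.346] [0.458 0.014 0.318] top [ 0.601 -0.065  0.387] [0.446 0.022 0.356] rear [ 0.636 -0.004  0.385] [0.481 0.083 0.354]
slab low mid [ 0.527 -0.024  0.346] flange [ 0.513 -0.022  0.421]
```

Request:
{"fn": "jog_arm", "kwargs": {
  "commands": [
    {"grip": 0.4,"dp": [0,0,0],"spin": -0.1},
    {"grip": 0.4,"dp": [0,0,0],"spin": -0.2},
    {"grip": 0.4,"dp": [0,0,0],"spin": -0.3},
    {"grip": 0.4,"dp": [0,0,0],"spin": -0.3}
  ]
}}

```text
t: 8.57
tcp_pos: [0.5468, 0.0398, 0.2257]
tcp_rot: [[-0.277, -0.947, 0.162], [-0.951, 0.246, -0.186], [0.136, -0.206, -0.969]]
wrist_force: [-0.4, -0.8, 0.4]
width: 0.396
grip_force: 0.0
```

```bash
python3 st.py
```

```text
8.575 tcp [0.5468 0.0398 0.2257] F [-0.4 -0.8  0.4] w 0.4
j [ 0.174  0.242  1.889 -0.273  0.899 -2.54 ]
[[-0.277, -0.947, 0.162], [-0.951, 0.246, -0.186], [0.136, -0.206, -0.969]]
tip front L/R [0.555 0.029 0.241] [0.529 0.035 0.236] tip back [0.548 0.052 0.236]
slab low front ends [0.601 0.003 0.335] [0.444 0.044 0.301] top [0.601 0.008 0.375] [0.431 0.053 0.338] rear [0.621 0.075 0.365] [0.45  0.119 0.328]
slab low mid [0.52  0.026 0.331] flange [0.506 0.033 0.406]
```

Request:
{"fn": "jog_arm", "kwargs": {
  "commands": [
    {"grip": 0.4,"dp": [0.056,-0.002,0.008],"spin": 0.11},
    {"grip": 0.4,"dp": [0.112,-0.003,0.016],"spin": 0.22},
    {"grip": 0.4,"dp": [0.167,-0.005,0.025],"spin": 0.34},
    {"grip": 0.4,"dp": [0.223,-0.007,0.033],"spin": 0.45},
    {"grip": 0.4,"dp": [0.279,-0.008,0.041],"spin": 0.56},
    {"grip": 0.4,"dp": [0.335,-0.01,0.05],"spin": 0.68},
    {"grip": 0.4,"dp": [0.39,-0.012,0.058],"spin": 0.79},
    {"grip": 0.4,"dp": [0.446,-0.013,0.066],"spin": 0.9},
    {"grip": 0.4,"dp": [0.446,-0.013,0.066],"spin": 0.9}
  ]
}}

```text
t: 9.7
tcp_pos: [0.4567, -0.3899, 0.2233]
tcp_rot: [[-0.93, -0.339, 0.14], [-0.363, 0.905, -0.222], [-0.052, -0.257, -0.965]]
wrist_force: [0.4, 0.9, -0.7]
width: 0.401
grip_force: 0.0
```

```bash
python3 st.py
```

```text
9.7 tcp [ 0.4567 -0.3899  0.2233] F [ 0.4  0.9 -0.7] w 0.4
j [-0.682  0.27   1.859 -0.121  0.764 -2.541]
[[-0.93, -0.339, 0.14], [-0.363, 0.905, -0.222], [-0.052, -0.257, -0.965]]
tip front L/R [ 0.45  -0.403  0.238] [ 0.441 -0.379  0.231] tip back [ 0.465 -0.383  0.235]
slab low front ends [ 0.44  -0.458  0.33 ] [ 0.383 -0.308  0.287] top [ 0.436 -0.455  0.37 ] [ 0.375 -0.292  0.324] rear [ 0.501 -0.43   0.374] [ 0.44  -0.267  0.327]
slab low mid [ 0.41  -0.38   0.322] flange [ 0.392 -0.365  0.395]
```

Request:
{"fn": "jog_arm", "kwargs": {
  "commands": [
    {"grip": 0.4,"dp": [0,0,0],"spin": -0.1},
    {"grip": 0.4,"dp": [0,0,0],"spin": -0.2},
    {"grip": 0.4,"dp": [0,0,0],"spin": -0.3},
    {"grip": 0.4,"dp": [0,0,0],"spin": -0.4},
    {"grip": 0.4,"dp": [0,0,0],"spin": -0.4}
  ]
}}

```text
t: 10.32
tcp_pos: [0.4736, -0.3427, 0.1966]
tcp_rot: [[-0.769, -0.63, 0.111], [-0.627, 0.708, -0.325], [0.126, -0.319, -0.939]]
wrist_force: [0.3, 0.2, -0.3]
width: 0.4
grip_force: 0.0
```

```bash
python3 st.py
```

```text
10.325 tcp [ 0.4736 -0.3427  0.1966] F [ 0.3  0.2 -0.3] w 0.4
j [-0.522  0.287  1.933 -0.365  0.686 -2.541]
[[-0.769, -0.63, 0.111], [-0.627, 0.708, -0.325], [0.126, -0.319, -0.939]]
tip front L/R [ 0.473 -0.355  0.214] [ 0.456 -0.336  0.205] tip back [ 0.48  -0.332  0.207]
slab low front ends [ 0.489 -0.394  0.312] [ 0.384 -0.277  0.259] top [ 0.489 -0.386  0.352] [ 0.376 -0.259  0.294] rear [ 0.543 -0.342  0.343] [ 0.429 -0.215  0.286]
slab low mid [ 0.435 -0.331  0.299] flange [ 0.421 -0.31   0.371]
```

The lean is now 19° towards +y. Next I turn the push side (tool x) to −y and go to a hover behind the vase. The finger nearer −x does the pushing, so the body stays clear of the red look-alike.

Request:
{"fn": "jog_arm", "kwargs": {
  "commands": [
    {"grip": 0.5,"dp": [0.005,-0.013,-0.038],"spin": 0},
    {"grip": 0.5,"dp": [-0.039,0.017,-0.054],"spin": -0.08},
    {"grip": 0.5,"dp": [-0.082,0.046,-0.069],"spin": -0.16},
    {"grip": 0.5,"dp": [-0.126,0.076,-0.085],"spin": -0.24},
    {"grip": 0.5,"dp": [-0.17,0.106,-0.101],"spin": -0.32},
    {"grip": 0.5,"dp": [-0.213,0.135,-0.117],"spin": -0.4},
    {"grip": 0.5,"dp": [-0.257,0.165,-0.132],"spin": -0.48},
    {"grip": 0.5,"dp": [-0.3,0.195,-0.148],"spin": -0.56},
    {"grip": 0.5,"dp": [-0.344,0.224,-0.164],"spin": -0.64},
    {"grip": 0.5,"dp": [-0.388,0.254,-0.18],"spin": -0.72},
    {"grip": 0.5,"dp": [-0.431,0.284,-0.195],"spin": -0.8},
    {"grip": 0.5,"dp": [-0.475,0.314,-0.211],"spin": -0.88}
  ]
}}

```text
t: 11.82
tcp_pos: [0.6193, 0.246, 0.2353]
tcp_rot: [[-0.006, -0.994, 0.111], [-0.945, -0.031, -0.325], [0.327, -0.107, -0.939]]
wrist_force: [-0.2, 0.4, 0.2]
width: 0.501
grip_force: 0.0
```

```bash
python3 st.py
```

```text
11.825 tcp [0.6193 0.246  0.2353] F [-0.2  0.4  0.2] w 0.5
j [ 0.523  0.501  1.494 -0.365  1.239 -2.496]
[[-0.006, -0.994, 0.111], [-0.945, -0.031, -0.325], [0.327, -0.107, -0.939]]
tip front L/R [0.631 0.24  0.251] [0.604 0.24  0.249] tip back [0.618 0.26  0.243]
slab low front ends [0.692 0.245 0.34 ] [0.527 0.24  0.322] top [0.694 0.258 0.378] [0.515 0.252 0.359] rear [0.695 0.324 0.356] [0.516 0.319 0.336]
slab low mid [0.608 0.247 0.344] flange [0.599 0.265 0.418]
```

Request:
{"fn": "jog_arm", "kwargs": {
  "commands": [
    {"grip": 0.5,"dp": [-0.018,0.006,0.052],"spin": 0},
    {"grip": 0.5,"dp": [-0.036,0.012,0.103],"spin": 0},
    {"grip": 0.5,"dp": [-0.054,0.018,0.155],"spin": 0},
    {"grip": 0.5,"dp": [-0.068,0.022,0.195],"spin": 0},
    {"grip": 0.5,"dp": [-0.072,0.0235,0.207],"spin": 0},
    {"grip": 0.5,"dp": [-0.072,0.0235,0.207],"spin": 0}
  ]
}}

```text
t: 12.58
tcp_pos: [0.6193, 0.2436, 0.0144]
tcp_rot: [[-0.008, -0.994, 0.111], [-0.945, -0.029, -0.327], [0.328, -0.107, -0.939]]
wrist_force: [-0.0, 0.0, -0.1]
width: 0.501
grip_force: 0.0
```

```bash
python3 st.py
cat > see.py <<'E'
from h import *
from bench import robot,cams
import sys
a=[]
for n in("top","side"):
    c=cams.capture(n); p=cloud(c); t=np.array(robot.observe()["tcp_pos"])
    k=c["color"].astype(int); w=(k.max(-1)-k.min(-1)<40)
    g=p[(p[...,2]>.04)&(p[...,2]<.17)&(abs(p[...,0]-.585)<.06)&(p[...,1]<t[1]-.018)&(p[...,1]>t[1]-.10)&w]
    if len(g)>20:
        r=np.interp(g[:,2],[.045,.08,.16],[.023,.017,.010]); x0=g[:,:2].mean(0)
        from scipy.optimize import least_squares
        f=least_squares(lambda q:np.hypot(g[:,0]-q[0],g[:,1]-q[1])-r,x0,loss="soft_l1",f_scale=.002); print(n,len(g),"vase",f.x.round(4),"rms",np.sqrt(np.mean(f.fun**2)).round(4))
    a.append(c["color"][...,::-1])
if len(sys.argv)>1: cv2.imwrite(f"pics/{sys.argv[1]}.png",np.hstack([cv2.resize(a[0][120:370,90:430],(408,300)),cv2.resize(a[1][180:440,180:475],(340,300))]))
E
python3 see.py pre
```

```text
12.575 tcp [0.6193 0.2436 0.0144] F [-0.   0.  -0.1] w 0.5
j [ 0.52   0.775  1.587 -0.447  0.9   -2.331]
[[-0.008, -0.994, 0.111], [-0.945, -0.029, -0.327], [0.328, -0.107, -0.939]]
tip front L/R [0.631 0.238 0.031] [0.604 0.237 0.028] tip back [0.618 0.257 0.022]
slab low front ends [0.692 0.242 0.119] [0.527 0.238 0.101] top [0.694 0.256 0.158] [0.515 0.25  0.138] rear [0.695 0.322 0.135] [0.516 0.317 0.115]
slab low mid [0.608 0.245 0.124] flange [0.599 0.263 0.197]
top 674 vase [0.5901 0.1822] rms 0.0008
side 227 vase [0.5898 0.1808] rms 0.0012
```

View pics/pre.png

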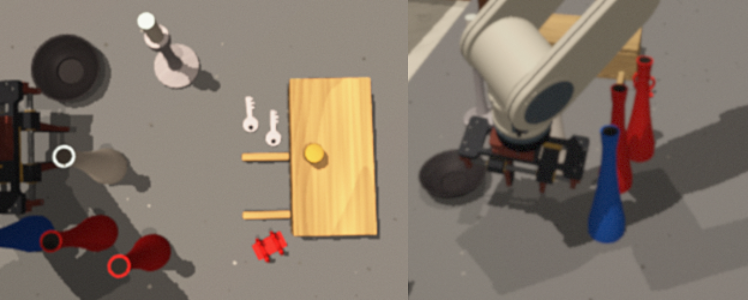

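Left (top view): the vase has its lip at (64,156) and foot at (110,165), with the leaning gripper just left of it. Right (side view): the look-alikes stand untouched. I'll lower the last bit and make a first short push.

Request:
{"fn": "jog_arm", "kwargs": {
  "commands": [
    {"grip": 0.5,"dp": [-0.004,0.001,0.0116],"spin": 0},
    {"grip": 0.5,"dp": [0.015,0.002,0.018],"spin": 0},
    {"grip": 0.5,"dp": [0.02,0.002,0.02],"spin": 0},
    {"grip": 0.5,"dp": [0.025,0.002,0.0216],"spin": 0},
    {"grip": 0.5,"dp": [0.03,0.0023,0.0234],"spin": 0},
    {"grip": 0.5,"dp": [0.0356,0.0025,0.0253],"spin": 0},
    {"grip": 0.5,"dp": [0.0356,0.0025,0.0253],"spin": 0}
  ]
}}

```text
t: 13.55
tcp_pos: [0.6191, 0.201, 0.0019]
tcp_rot: [[-0.007, -0.994, 0.111], [-0.945, -0.03, -0.327], [0.328, -0.107, -0.938]]
wrist_force: [0.9, 0.4, -0.0]
width: 0.506
grip_force: 0.1
```

```bash
python3 st.py; python3 see.py
```

```text
13.55 tcp [0.6191 0.201  0.0019] F [ 0.9  0.4 -0. ] w 0.51
j [ 0.465  0.773  1.639 -0.478  0.84  -2.347]
[[-0.007, -0.994, 0.111], [-0.945, -0.03, -0.327], [0.328, -0.107, -0.938]]
tip front L/R [0.631 0.195 0.018] [0.604 0.195 0.015] tip back [0.618 0.215 0.01 ]
slab low front ends [0.691 0.2   0.107] [0.526 0.195 0.089] top [0.694 0.213 0.145] [0.515 0.208 0.126] rear [0.694 0.279 0.122] [0.515 0.274 0.103]
slab low mid [0.607 0.202 0.111] flange [0.599 0.22  0.185]
top 656 vase [0.5897 0.1653] rms 0.0007
side 121 vase [0.5894 0.164 ] rms 0.001
```

The push works: the vase slid 16 mm and is still upright. I'll keep going.

Request:
{"fn": "jog_arm", "kwargs": {
  "commands": [
    {"grip": 0.5,"dp": [0.006,0,0.002],"spin": 0},
    {"grip": 0.5,"dp": [0.013,0,0.0045],"spin": 0},
    {"grip": 0.5,"dp": [0.02,0.001,0.007],"spin": 0},
    {"grip": 0.5,"dp": [0.027,0.001,0.0093],"spin": 0},
    {"grip": 0.5,"dp": [0.034,0.001,0.0118],"spin": 0},
    {"grip": 0.5,"dp": [0.041,0.001,0.0142],"spin": 0},
    {"grip": 0.5,"dp": [0.048,0.0015,0.0166],"spin": 0},
    {"grip": 0.5,"dp": [0.055,0.002,0.019],"spin": 0},
    {"grip": 0.5,"dp": [0.062,0.002,0.0215],"spin": 0},
    {"grip": 0.5,"dp": [0.069,0.002,0.0239],"spin": 0},
    {"grip": 0.5,"dp": [0.074,0.002,0.0256],"spin": 0},
    {"grip": 0.5,"dp": [0.077,0.0025,0.0266],"spin": 0}
  ]
}}

```text
t: 15.15
tcp_pos: [0.6191, 0.1197, 0.0019]
tcp_rot: [[-0.007, -0.994, 0.111], [-0.945, -0.03, -0.327], [0.328, -0.108, -0.939]]
wrist_force: [0.7, 3.0, 0.0]
width: 0.498
grip_force: 1.4
```

```bash
python3 st.py; python3 see.py
```

```text
15.15 tcp [0.6191 0.1197 0.0019] F [0.7 3.  0. ] w 0.5
j [ 0.348  0.74   1.72  -0.525  0.76  -2.407]
[[-0.007, -0.994, 0.111], [-0.945, -0.03, -0.327], [0.328, -0.108, -0.939]]
tip front L/R [0.631 0.114 0.018] [0.604 0.113 0.015] tip back [0.618 0.134 0.01 ]
slab low front ends [0.691 0.119 0.107] [0.526 0.114 0.089] top [0.694 0.132 0.145] [0.515 0.126 0.126] rear [0.694 0.198 0.122] [0.515 0.193 0.103]
slab low mid [0.607 0.121 0.111] flange [0.599 0.139 0.185]
top 520 vase [0.582  0.0858] rms 0.0007
side 152 vase [0.5817 0.0836] rms 0.0014
```

Request:
{"fn": "jog_arm", "kwargs": {
  "commands": [
    {"grip": 0.5,"dp": [-0.0076,0,-0.0026],"spin": 0},
    {"grip": 0.62,"dp": [-0.0076,0,-0.0026],"spin": 0},
    {"grip": 0.62,"dp": [-0.0076,0,-0.0026],"spin": 0},
    {"grip": 0.62,"dp": [-0.003,0,-0.001],"spin": 0},
    {"grip": 0.62,"dp": [0.002,0,0.0007],"spin": 0},
    {"grip": 0.62,"dp": [0.008,0,0.0028],"spin": 0},
    {"grip": 0.62,"dp": [0.014,0.0005,0.0048],"spin": 0},
    {"grip": 0.62,"dp": [0.02,0.0005,0.007],"spin": 0},
    {"grip": 0.62,"dp": [0.026,0.001,0.009],"spin": 0},
    {"grip": 0.62,"dp": [0.028,0.001,0.0097],"spin": 0}
  ]
}}

```text
t: 16.5
tcp_pos: [0.6188, 0.0899, 0.0018]
tcp_rot: [[-0.007, -0.994, 0.111], [-0.945, -0.029, -0.327], [0.328, -0.107, -0.939]]
wrist_force: [-0.5, 1.1, -0.4]
width: 0.616
grip_force: 1.1
```

```bash
python3 st.py; python3 see.py
```

```text
16.5 tcp [0.6188 0.0899 0.0018] F [-0.5  1.1 -0.4] w 0.62
j [ 0.303  0.731  1.744 -0.542  0.733 -2.432]
[[-0.007, -0.994, 0.111], [-0.945, -0.029, -0.327], [0.328, -0.107, -0.939]]
tip front L/R [0.631 0.084 0.018] [0.604 0.083 0.015] tip back [0.618 0.104 0.01 ]
slab low front ends [0.691 0.089 0.107] [0.526 0.084 0.089] top [0.694 0.102 0.145] [0.515 0.097 0.126] rear [0.694 0.168 0.122] [0.515 0.163 0.103]
slab low mid [0.607 0.091 0.111] flange [0.599 0.109 0.185]
top 474 vase [0.5791 0.0548] rms 0.0007
side 176 vase [0.579  0.0528] rms 0.0014
```

The vase is at (0.579, 0.054). To bring x towards 0.559, I'll back off, turn the finger 0.3 rad and push diagonally.

Request:
{"fn": "jog_arm", "kwargs": {
  "commands": [
    {"grip": 0.62,"dp": [-0.0116,-0.001,-0.0093],"spin": 0},
    {"grip": 0.62,"dp": [-0.0116,-0.001,-0.0093],"spin": 0.15},
    {"grip": 0.62,"dp": [-0.0116,-0.001,-0.0093],"spin": 0.3},
    {"grip": 0.62,"dp": [0.0078,-0.008,-0.002],"spin": 0.3},
    {"grip": 0.62,"dp": [0.0078,-0.008,-0.002],"spin": 0.3}
  ]
}}

```text
t: 17.23
tcp_pos: [0.6271, 0.0826, 0.0073]
tcp_rot: [[-0.299, -0.948, 0.111], [-0.912, 0.249, -0.327], [0.282, -0.199, -0.938]]
wrist_force: [0.1, -0.1, -0.3]
width: 0.619
grip_force: 0.0
```

```bash
python3 st.py; python3 see.py
```

```text
17.225 tcp [0.6271 0.0826 0.0073] F [ 0.1 -0.1 -0.3] w 0.62
j [ 0.288  0.727  1.731 -0.535  0.743 -2.158]
[[-0.299, -0.948, 0.111], [-0.912, 0.249, -0.327], [0.282, -0.199, -0.938]]
tip front L/R [0.635 0.074 0.024] [0.61  0.08  0.019] tip back [0.629 0.096 0.016]
slab low front ends [0.685 0.059 0.118] [0.528 0.101 0.085] top [0.687 0.071 0.157] [0.517 0.116 0.121] rear [0.708 0.135 0.137] [0.538 0.179 0.102]
slab low mid [0.605 0.085 0.115] flange [0.595 0.103 0.188]
top 468 vase [0.5791 0.0546] rms 0.0007
side 243 vase [0.5785 0.052 ] rms 0.0012
```

Request:
{"fn": "jog_arm", "kwargs": {
  "commands": [
    {"grip": 0.62,"dp": [0.0058,0.0003,0.0017],"spin": 0},
    {"grip": 0.62,"dp": [0.0115,0.0007,0.0033],"spin": 0},
    {"grip": 0.62,"dp": [0.0177,0.001,0.0051],"spin": 0},
    {"grip": 0.62,"dp": [0.024,0.0015,0.0069],"spin": 0},
    {"grip": 0.62,"dp": [0.03,0.0018,0.0087],"spin": 0},
    {"grip": 0.62,"dp": [0.0364,0.0022,0.0105],"spin": 0},
    {"grip": 0.62,"dp": [0.042,0.0026,0.0121],"spin": 0},
    {"grip": 0.62,"dp": [0.046,0.0028,0.0133],"spin": 0},
    {"grip": 0.62,"dp": [0.046,0.0028,0.0133],"spin": 0}
  ]
}}

```text
t: 18.45
tcp_pos: [0.6113, 0.0379, 0.007]
tcp_rot: [[-0.301, -0.947, 0.111], [-0.911, 0.251, -0.327], [0.282, -0.199, -0.938]]
wrist_force: [1.1, 0.1, -0.4]
width: 0.616
grip_force: 0.3
```

```bash
python3 st.py; python3 see.py mid
```

```text
18.45 tcp [0.6113 0.0379 0.007 ] F [ 1.1  0.1 -0.4] w 0.62
j [ 0.223  0.703  1.795 -0.571  0.689 -2.177]
[[-0.301, -0.947, 0.111], [-0.911, 0.251, -0.327], [0.282, -0.199, -0.938]]
tip front L/R [0.62  0.029 0.024] [0.594 0.036 0.019] tip back [0.613 0.051 0.015]
slab low front ends [0.669 0.015 0.118] [0.512 0.056 0.085] top [0.672 0.026 0.157] [0.501 0.071 0.121] rear [0.693 0.09  0.137] [0.522 0.135 0.101]
slab low mid [0.589 0.04  0.114] flange [0.579 0.058 0.188]
top 372 vase [0.5631 0.0151] rms 0.0006
side 49 vase [0.5626 0.0108] rms 0.001
```

View pics/mid.png

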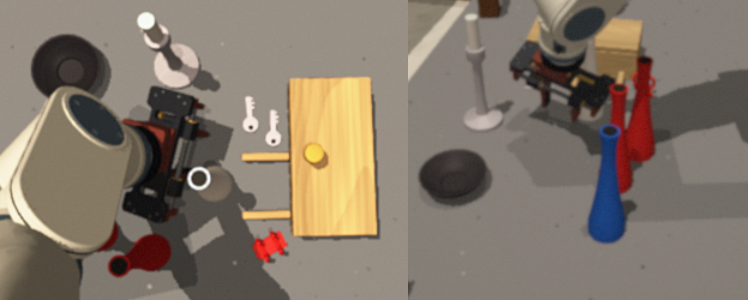

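Left (top view): the vase stands at about (212,183), heading into the mouth of the rails (ends at cols 243, rows 157 and 215); the keys, clip and look-alikes are unmoved. I'll straighten the finger for the final straight push.

Request:
{"fn": "jog_arm", "kwargs": {
  "commands": [
    {"grip": 0.62,"dp": [-0.0237,0.0065,-0.0085],"spin": 0},
    {"grip": 0.62,"dp": [-0.0237,0.0065,-0.0085],"spin": -0.12},
    {"grip": 0.62,"dp": [-0.0237,0.0065,-0.0085],"spin": -0.25},
    {"grip": 0.62,"dp": [-0.0118,0.0174,-0.003],"spin": -0.25},
    {"grip": 0.62,"dp": [-0.0118,0.0174,-0.003],"spin": -0.25}
  ]
}}

```text
t: 19.18
tcp_pos: [0.5958, 0.0532, 0.0022]
tcp_rot: [[-0.059, -0.992, 0.108], [-0.945, 0.02, -0.328], [0.323, -0.121, -0.939]]
wrist_force: [0.8, 0.5, 0.2]
width: 0.62
grip_force: 0.0
```

```bash
python3 st.py; python3 see.py
```

```text
19.175 tcp [0.5958 0.0532 0.0022] F [0.8 0.5 0.2] w 0.62
j [ 0.254  0.702  1.818 -0.577  0.683 -2.383]
[[-0.059, -0.992, 0.108], [-0.945, 0.02, -0.328], [0.323, -0.121, -0.939]]
tip front L/R [0.607 0.047 0.019] [0.58  0.047 0.015] tip back [0.595 0.067 0.01 ]
slab low front ends [0.666 0.048 0.108] [0.502 0.051 0.088] top [0.669 0.061 0.146] [0.49  0.065 0.125] rear [0.673 0.127 0.124] [0.495 0.131 0.102]
slab low mid [0.583 0.054 0.111] flange [0.574 0.073 0.185]
top 397 vase [0.5632 0.0151] rms 0.0006
side 97 vase [0.5636 0.0136] rms 0.0014
```

Request:
{"fn": "jog_arm", "kwargs": {
  "commands": [
    {"grip": 0.62,"dp": [0.005,0,0.001],"spin": 0},
    {"grip": 0.62,"dp": [0.01,0,0.0027],"spin": 0},
    {"grip": 0.62,"dp": [0.016,0,0.0047],"spin": 0},
    {"grip": 0.62,"dp": [0.022,0,0.0067],"spin": 0},
    {"grip": 0.62,"dp": [0.028,0,0.0088],"spin": 0},
    {"grip": 0.62,"dp": [0.034,0,0.0108],"spin": 0},
    {"grip": 0.62,"dp": [0.04,0,0.0129],"spin": 0},
    {"grip": 0.62,"dp": [0.043,0,0.0139],"spin": 0},
    {"grip": 0.62,"dp": [0.043,0,0.0139],"spin": 0}
  ]
}}

```text
t: 20.4
tcp_pos: [0.5973, 0.0088, 0.0038]
tcp_rot: [[-0.057, -0.992, 0.111], [-0.945, 0.018, -0.327], [0.323, -0.123, -0.939]]
wrist_force: [0.2, 0.2, 0.1]
width: 0.618
grip_force: 0.1
```

```bash
python3 st.py; python3 see.py
```

```text
20.4 tcp [0.5973 0.0088 0.0038] F [0.2 0.2 0.1] w 0.62
j [ 0.179  0.691  1.841 -0.603  0.646 -2.431]
[[-0.057, -0.992, 0.111], [-0.945, 0.018, -0.327], [0.323, -0.123, -0.939]]
tip front L/R [0.609 0.003 0.02 ] [0.582 0.003 0.017] tip back [0.597 0.023 0.012]
slab low front ends [0.668 0.004 0.11 ] [0.503 0.007 0.089] top [0.67  0.017 0.148] [0.492 0.02  0.126] rear [0.674 0.083 0.126] [0.496 0.086 0.103]
slab low mid [0.584 0.01  0.113] flange [0.575 0.028 0.186]
top 305 vase [ 0.561  -0.0254] rms 0.0005
side 84 vase [ 0.561  -0.0276] rms 0.0013
```

Request:
{"fn": "jog_arm", "kwargs": {
  "commands": [
    {"grip": 0.62,"dp": [0.005,0,0.0017],"spin": 0},
    {"grip": 0.62,"dp": [0.011,0,0.0037],"spin": 0},
    {"grip": 0.62,"dp": [0.017,0,0.0058],"spin": 0},
    {"grip": 0.62,"dp": [0.023,0,0.0079],"spin": 0},
    {"grip": 0.62,"dp": [0.029,0,0.0099],"spin": 0},
    {"grip": 0.62,"dp": [0.034,0,0.0117],"spin": 0},
    {"grip": 0.62,"dp": [0.038,0,0.013],"spin": 0},
    {"grip": 0.62,"dp": [0.0395,0,0.0136],"spin": 0},
    {"grip": 0.62,"dp": [0.0395,0,0.0136],"spin": 0}
  ]
}}

```text
t: 21.62
tcp_pos: [0.5967, -0.0327, 0.0038]
tcp_rot: [[-0.057, -0.992, 0.111], [-0.945, 0.017, -0.327], [0.322, -0.124, -0.939]]
wrist_force: [0.5, -0.1, 0.1]
width: 0.615
grip_force: 0.6
```

```bash
python3 st.py; python3 see.py
```

```text
21.625 tcp [ 0.5967 -0.0327  0.0038] F [ 0.5 -0.1  0.1] w 0.62
j [ 0.107  0.685  1.858 -0.625  0.613 -2.478]
[[-0.057, -0.992, 0.111], [-0.945, 0.017, -0.327], [0.322, -0.124, -0.939]]
tip front L/R [ 0.608 -0.039  0.02 ] [ 0.581 -0.038  0.017] tip back [ 0.596 -0.019  0.012]
slab low front ends [ 0.667 -0.038  0.11 ] [ 0.502 -0.035  0.089] top [ 0.67  -0.025  0.148] [ 0.491 -0.022  0.126] rear [0.673 0.041 0.126] [0.495 0.044 0.103]
slab low mid [ 0.583 -0.032  0.113] flange [ 0.574 -0.014  0.186]
top 237 vase [ 0.5577 -0.0667] rms 0.0005
side 94 vase [ 0.5577 -0.0682] rms 0.0024
```

The vase stands at (0.558, −0.067), about 9 mm short of the box face and centred between the rails. I'll retreat straight back, then lift.

Request:
{"fn": "jog_arm", "kwargs": {
  "commands": [
    {"grip": 0.62,"dp": [-0.01,0,-0.0034],"spin": 0},
    {"grip": 0.62,"dp": [-0.025,0,-0.0085],"spin": 0},
    {"grip": 0.62,"dp": [-0.038,0,-0.013],"spin": 0},
    {"grip": 0.62,"dp": [-0.038,0,-0.013],"spin": 0},
    {"grip": 0.62,"dp": [-0.022,-0.006,-0.06],"spin": 0},
    {"grip": 0.62,"dp": [-0.006,-0.012,-0.107],"spin": 0},
    {"grip": 0.62,"dp": [0.01,-0.018,-0.154],"spin": 0},
    {"grip": 0.62,"dp": [0.026,-0.025,-0.2],"spin": 0},
    {"grip": 0.62,"dp": [0.042,-0.031,-0.247],"spin": 0},
    {"grip": 0.62,"dp": [0.0,-0.031,-0.26],"spin": 0},
    {"grip": 0.62,"dp": [-0.05,-0.031,-0.27],"spin": 0},
    {"grip": 0.62,"dp": [-0.05,-0.031,-0.27],"spin": 0}
  ]
}}

```text
t: 23.22
tcp_pos: [0.5957, 0.1122, 0.2399]
tcp_rot: [[-0.074, -0.99, 0.122], [-0.94, 0.029, -0.34], [0.333, -0.14, -0.933]]
wrist_force: [-0.5, -1.3, -0.3]
width: 0.62
grip_force: 0.0
```

```bash
python3 st.py|head -1
python3 - <<'E'
from h import *
from bench import cams
a=[]
for n in("top","side"):
    c=cams.capture(n); p=cloud(c)
    g=p[(p[...,2]>.085)&(p[...,2]<.17)&(abs(p[...,0]-.56)<.03)&(abs(p[...,1]+.065)<.03)]
    for lo,hi in((.085,.11),(.13,.16)):
        q=g[(g[:,2]>lo)&(g[:,2]<hi)]
        if len(q)>10:
            print(n,len(q),"axis",lo,[v.round(4) if hasattr(v,'round') else v for v in circ(q[:,:2])])
    a.append(c["color"][...,::-1])
T0=np.load("top0.npz")["color"].astype(int)
cv2.imwrite("pics/fin.png",np.hstack([cv2.resize(a[0][120:370,90:430],(408,300)),cv2.resize(a[1][130:430,160:500],(340,300))]))
E
```

```text
23.225 tcp [0.5957 0.1122 0.2399] F [-0.5 -1.3 -0.3] w 0.62
top 50 axis 0.085 [array([ 0.5575, -0.0667]), np.float64(0.015)]
side 142 axis 0.085 [array([ 0.5566, -0.0646]), np.float64(0.0131)]
side 125 axis 0.13 [array([ 0.5564, -0.0649]), np.float64(0.0091)]
```

View pics/fin.png

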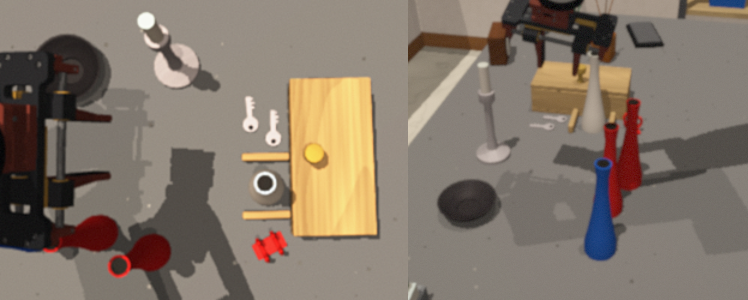

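The vase stands upright at (266,186) between the rails (rows 157 and 215, ends at col 243). Its foot is wholly inside, the bystanders have not moved, and the robot is touching nothing. I'm handing in.

```bash
python3 -c "
from bench import robot; print(robot.hand_in())"
```

```text
the job is handed in; nothing more can be done
None
```

The white vase was pushed into the bay by the fingers only: it stands upright, its foot wholly between the two rails about 9 mm from the box face, the other things look undisturbed, and the job is handed in at about 23 s.

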